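# Lay the standing cartons down on their slate boards

### The job

Dress the stall: two cartons, a tall one and a short one, each stand at one end of a dark slate board. With the fingertips push each one over along its board, never lifting it, so that it lies flat with its label up and no part of it hanging over the board's edges. Leave the third carton standing on the bare counter, and all the other goods, as they are.

Things in the scene. Friction and masses are not known exactly. Their poses are not given: they have to be found in the camera images.
- carton_tall: the tall cardboard carton standing on its own slate board: 40 thick (x), 80 wide (y), 150 high (z), 0.17 to 0.36 kg, rigid, loose. Origin: centre of its underside, z up while standing; +x points over the empty part of its board (within 0.03 rad of the board's +x). Its back (-x) face bears a plain white label, uppermost once it lies on its front (+x) face
- board_tall: the dark slate board under the tall carton, fixed: 230 long (x), 115 wide (y), 6 thick. Origin: centre of its underside. The carton stands near its -x end (back 2 to 12 mm in, at most 4 mm off the centre line). +x is the way it has to fall: away from the robot (world +x within 0.45 rad). One board lies left, the other right of the middle; this changes
- carton_tall_mid (a point): middle of the tall carton, 75 above its underside on its centre line. Pushed near the top of its back face it tips over its front bottom edge without sliding, and falls by itself beyond about 17 degrees; pushed near the foot it slides
- carton_tall_foot_left (a point): foot corner of the tall carton's front face, at x = 20, y = 40, z = 0 in the carton's frame
- carton_tall_top_left (a point): top corner of the tall carton's front face, at x = 20, y = 40, z = 150 in the carton's frame
- carton_tall_foot_right (a point): foot corner of the tall carton's front face, at x = 20, y = -40, z = 0 in the carton's frame
- carton_tall_top_right (a point): top corner of the tall carton's front face, at x = 20, y = -40, z = 150 in the carton's frame
- carton_short: the short cardboard carton standing on its own slate board: 36 thick (x), 60 wide (y), 120 high (z), 0.11 to 0.23 kg, rigid, loose. Origin: centre of its underside, z up while standing; +x points over the empty part of its board (within 0.03 rad of the board's +x). Its back (-x) face bears a plain white label, uppermost once it lies on its front (+x) face
- board_short: the dark slate board under the short carton, fixed: 230 long (x), 95 wide (y), 6 thick. Origin: centre of its underside. The carton stands near its -x end (back 2 to 12 mm in, at most 4 mm off the centre line). +x is the way it has to fall: to the robot's left (world +y within 0.45 rad). One board lies left, the other right of the middle; this changes
- carton_short_mid (a point): middle of the short carton, 60 above its underside on its centre line. Pushed near the top of its back face it tips over its front bottom edge without sliding, and falls by itself beyond about 17 degrees; pushed near the foot it slides
- carton_short_foot_left (a point): foot corner of the short carton's front face, at x = 18, y = 30, z = 0 in the carton's frame
- carton_short_top_left (a point): top corner of the short carton's front face, at x = 18, y = 30, z = 120 in the carton's frame
- carton_short_foot_right (a point): foot corner of the short carton's front face, at x = 18, y = -30, z = 0 in the carton's frame
- carton_short_top_right (a point): top corner of the short carton's front face, at x = 18, y = -30, z = 120 in the carton's frame
- carton_spare: a third carton, the same as the tall one (40 x 80 x 150), standing on the bare counter (not on a board) beyond the middle; to be left alone. Sizes in mm; origin: centre of its underside
- jar_mid: a small amber jar with a brass cap, 44 across and 55 high, between the two boards; to be left alone. Sizes in mm; origin: centre of its underside
- jar_left: a jar, 60 across and 80 high, at the back left; to be left alone. Sizes in mm; origin: centre of its underside
- jar_right: a jar, 60 across and 80 high, at the back right; to be left alone. Sizes in mm; origin: centre of its underside
- bottle_back: a standing bottle, 52 across and 190 high, at the back right; to be left alone. Sizes in mm; origin: centre of its underside
- tasting_bowl: an open white bowl, 90 across and 40 high, at the far left; to be left alone. Sizes in mm; origin: centre of its underside
- tin: a flat round tin, 74 across and 50 high, at the far right; to be left alone. Sizes in mm; origin: centre of its underside
Not all that is in view belongs to the job. Leave any pink or red look-alike of the carton_short alone.

How it is judged:
At the end, for the whole second after the job is handed in: Both cartons lie at rest on their front faces, labels up (within about 8 degrees), tops towards the boards' +x ends, all four corners of the front face within the outline of their own board (3 mm over is allowed); the other goods stand within 15 mm of where they were (angle between each of carton_tall, carton_short's own x axis and vertical above 3 rad and x of carton_tall_foot_left in the frame of board_tall between -0.118 and 0.118 m and y of carton_tall_foot_left in the frame of board_tall between -0.0605 and 0.0605 m and x of carton_tall_foot_right in the frame of board_tall between -0.118 and 0.118 m and y of carton_tall_foot_right in the frame of board_tall between -0.0605 and 0.0605 m and x of carton_tall_top_left in the frame of board_tall between -0.118 and 0.118 m and y of carton_tall_top_left in the frame of board_tall between -0.0605 and 0.0605 m and x of carton_tall_top_right in the frame of board_tall between -0.118 and 0.118 m and y of carton_tall_top_right in the frame of board_tall between -0.0605 and 0.0605 m and x of carton_tall_top_left in the frame of board_tall above 0 m and linear speed of each of carton_tall, carton_short below 0.02 m/s and angular speed of each of carton_tall, carton_short below 0.1 rad/s and x of carton_short_foot_left in the frame of board_short between -0.118 and 0.118 m and y of carton_short_foot_left in the frame of board_short between -0.0505 and 0.0505 m and x of carton_short_foot_right in the frame of board_short between -0.118 and 0.118 m and y of carton_short_foot_right in the frame of board_short between -0.0505 and 0.0505 m and x of carton_short_top_left in the frame of board_short between -0.118 and 0.118 m and y of carton_short_top_left in the frame of board_short between -0.0505 and 0.0505 m and x of carton_short_top_right in the frame of board_short between -0.118 and 0.118 m and y of carton_short_top_right in the frame of board_short between -0.0505 and 0.0505 m and x of carton_short_top_left in the frame of board_short above 0 m and distance of each of carton_spare, jar_mid, jar_left, jar_right, bottle_back, tasting_bowl, tin from where it was at the start of the episode below 0.015 m and angle between each of carton_spare, jar_mid, jar_left, jar_right, bottle_back, tasting_bowl, tin's own z axis and vertical below 0.15 rad); the robot touches nothing.
It fails at once if the tall carton is lifted: its middle rises more than about 20 mm above the height it reaches in tipping over its edge (height (world z) of carton_tall_mid above 0.104 m).
It fails at once if the short carton is lifted: its middle rises more than about 20 mm above the height it reaches in tipping over its edge (height (world z) of carton_short_mid above 0.089 m).
It fails at once if the spare carton is shifted more than 15 mm or tipped (distance of carton_spare from where it was at the start of the episode above 0.015 m or angle between carton_spare's own z axis and vertical above 0.15 rad).
It fails at once if another of the goods is shifted more than 15 mm or tipped (distance of any of jar_mid, jar_left, jar_right, bottle_back, tasting_bowl, tin from where it was at the start of the episode above 0.015 m or angle between any of jar_mid, jar_left, jar_right, bottle_back, tasting_bowl, tin's own z axis and vertical above 0.15 rad).
It also fails if it takes over 45 s, if anything falls off the work surface, if the arm or the gripper's body presses on something with over 40 N, if the wrist force passes 120 N, or if a joint passes its speed limit or range.

### The arm

A 7-joint arm with a two-finger parallel gripper is mounted at the origin on the work surface. World frame = base frame: x ahead of the robot, y to its left, z up, the work surface at z = 0. Lengths are in m, angles in rad, forces in N, time in s.
With the tool pointing down it reaches from about 0.4 to 0.9 m from the base axis. Payload 5.6 kg.
Tool frame: the origin (TCP) lies midway between the tips of the shut fingers; the grasp point (between the pads) lies 19 mm behind it; y points along the fingers, z is the direction in which the jaws open and shut, and the axes are right-handed (so a half turn about y gives the same grasp; the last joint's range is limited). The gripper opens to 92 mm and grips with 3 to 60 N. Pads are 20 mm wide; open, the fingers measure 128 mm over their backs; the gripper's body (75 mm by 189 mm) begins 69 mm behind the grasp point.
Start: joints at [-1.222, 0.468, -0.012, 1.603, 0.006, 1.071, -0.056], TCP at [0.248, 0.601, 0.215] pointing down, gripper open.
Joint ranges: [-2.53, 2.53], [-0.31, 2.02], [-1.57, 1.55], [0.28, 2.44], [-1.29, 4.43], [0.15, 1.84], [-2.92, 2.92]. Speed limits (rad/s): [2.57, 2.57, 3.14, 3.14, 3.14, 3.14, 3.14].

### API

Orientations are given as a 3x3 rotation matrix whose columns are the frame's x, y, z axes.
In Python, from station import env, effector, solver, viewer, workorder, search_frame, tip_of gives the robot as it stands. Calls block until the motion is done:
- env.reach(position, orientation): joint-space move of the TCP to a pose.
- env.movel(position, frame=None, rate=0.15): straight line of the TCP; frame=None keeps the orientation; rate is the mean speed in m/s.
- env.goto_joints(angles): joint-space move.
- effector.release() and effector.grasp(squeeze=None): open the fingers fully, or close them until they stop; squeeze is the grip in N (None keeps the last).
- env.pause(seconds).
- solver.inverse_kinematics(position, orientation): joint angles nearest the present ones, or None.
- env.sense(): the state.
- viewer.read_camera(name): name is "scene" or "top"; returns (picture, depth): 384x512x3 uint8, red, green, blue; 384x512 float32, m along the optical axis (not along the pixel's ray), 0 where there is no reading.
- viewer.camera_info(name): a dict with "intrinsics" (3x3 intrinsics, pixels), "eye" and "rotation" of the camera in the world. Camera axes: x right, y up, looking along -z (the intrinsics and any distortion apply to the point x, -y, -z); pixel columns grow to the right and rows downward; lengths in m; the calibration is good to about 2 mm. A picture is of the moment at which its call begins. camera_info takes no time and is no camera call.
A pose or a line that the arm cannot do raises env.PlanningError and nothing moves.
- workorder.finish_job(): hands the job in, once; it reports no verdict.
Trained networks look in the newest picture that a camera, given by its name, has taken for a name from the list of things; names that differ only in an ending like _2 or _b are one class to them, and where a whole thing is asked for, a point or a joint stands for the part that bears it (a point fixed in the world has none). Each returns a list of dicts, best first, with "score" (0 to 1); they miss things now and then, are a little off and sometimes report something else, mostly with a low value. They report only what shows in the picture. A call takes as long as a camera call. They do not tell look-alikes from the thing itself.
- search_frame(camera, name): "at" ([x, y, z] in m, in world coordinates, good to about 4 mm: the middle of the surface that is visible of it).
- tip_of(camera, name): "at" ([x, y, z] in m, in world coordinates, good to about 4 mm: a listed point, or the origin of a listed thing).
The state is a dict: "t": time; "joint_positions": joint angles; "joint_velocities": joint speeds; "tau": joint torques, N m; "ee_pos": TCP position; "tcp_rot": TCP orientation; "wrist_force": force on the tool from outside, world axes, zero at the start; "moment": the same for the moment, N m; "gripper_width": finger opening in m.
Only numpy, scipy, OpenCV 4.12 (cv2) and the standard library are available. Lean on these libraries where they do the work, as an engineer would, in place of code of your own. Each camera call takes 0.05 s, during which the arm holds its last target.

## Working session

There is one attempt and no reset: what is moved stays moved. The work goes in short steps, each a Python script; the robot and the scene stay as the last script left them, time stands still between calls to the robot, and variables do not carry over. Pictures are saved under pics/ and viewed, and the job is handed in when it is done.

```bash
ls; mkdir -p pics; cat > h.py <<'E'
import numpy as np, cv2
from station import env, effector, solver, viewer, workorder, search_frame, tip_of
def shot(cam,fn):
    p,d=viewer.read_camera(cam); cv2.imwrite('pics/'+fn,p[:,:,::-1]); np.save('/tmp/%s_d.npy'%cam,d); np.save('/tmp/%s_p.npy'%cam,p); return p,d
def cloud(cam,d):
    i=viewer.camera_info(cam); K=np.array(i['intrinsics']); v,u=np.mgrid[0:d.shape[0],0:d.shape[1]]
    x=(u-K[0,2])/K[0,0]*d; y=(v-K[1,2])/K[1,1]*d
    return np.stack([x,-y,-d],-1)@np.array(i['rotation']).T+np.array(i['eye'])
E
python3 - <<'E'
from h import *
shot('scene','s0.png'); shot('top','t0.png')
for c in ['scene','top']:
    i=viewer.camera_info(c); print(c,i)
    for n in ['carton_tall','carton_short','carton_spare','board_tall','board_short','jar_mid','tin','tasting_bowl']:
        print(n,[(np.round(r['at'],3),round(r['score'],2)) for r in search_frame(c,n)][:4])
print(env.sense()['t'])
E
```

```text
pics
scene {'intrinsics': array([[438.59254695,   0.        , 253.90627487],
       [  0.        , 438.59254695, 190.75854525],
       [  0.        ,   0.        ,   1.        ]]), 'eye': array([1.31255062, 0.6160123 , 1.01476401]), 'rotation': array([[-0.62821273, -0.53027658,  0.56934656],
       [ 0.77801149, -0.434583  ,  0.45369123],
       [ 0.0068465 ,  0.72797278,  0.68557185]])}
carton_tall [(array([ 0.485, -0.141,  0.101]), 0.67), (array([ 0.778, -0.228,  0.095]), 0.43)]
carton_short [(array([0.419, 0.16 , 0.079]), 0.98), (array([0.367, 0.06 , 0.082]), 0.88), (array([0.541, 0.124, 0.088]), 0.86), (array([0.68 , 0.295, 0.087]), 0.83)]
carton_spare [(array([ 0.485, -0.141,  0.096]), 0.67), (array([0.764, 0.003, 0.104]), 0.57), (array([0.54 , 0.128, 0.086]), 0.56)]
board_tall [(array([ 0.572, -0.178,  0.007]), 0.65)]
board_short [(array([0.54 , 0.212, 0.009]), 0.82), (array([0.537, 0.126, 0.085]), 0.63)]
jar_mid [(array([0.598, 0.006, 0.046]), 0.67), (array([ 0.791, -0.125,  0.059]), 0.46), (array([0.54 , 0.127, 0.086]), 0.16)]
tin [(array([ 0.606, -0.464,  0.046]), 0.72), (ar
[... 581 characters left out ...]
.155,  0.157]), 0.58)]
carton_short [(array([0.518, 0.109, 0.127]), 0.82), (array([0.402, 0.149, 0.119]), 0.78), (array([0.433, 0.008, 0.119]), 0.77), (array([0.342, 0.052, 0.122]), 0.74)]
carton_spare [(array([ 0.737, -0.014,  0.15 ]), 0.58), (array([ 0.586, -0.005,  0.055]), 0.56), (array([ 0.462, -0.156,  0.153]), 0.26)]
board_tall [(array([ 0.573, -0.183,  0.008]), 0.56), (array([ 0.463, -0.154,  0.157]), 0.25)]
board_short [(array([0.54 , 0.223, 0.008]), 0.65), (array([0.521, 0.111, 0.121]), 0.38)]
jar_mid [(array([ 0.59 , -0.004,  0.056]), 0.44)]
tin [(array([ 0.599, -0.479,  0.05 ]), 0.93), (array([ 0.462, -0.159,  0.156]), 0.4)]
tasting_bowl [(array([0.634, 0.463, 0.026]), 0.68)]
0.9
```

View pics/s0.png

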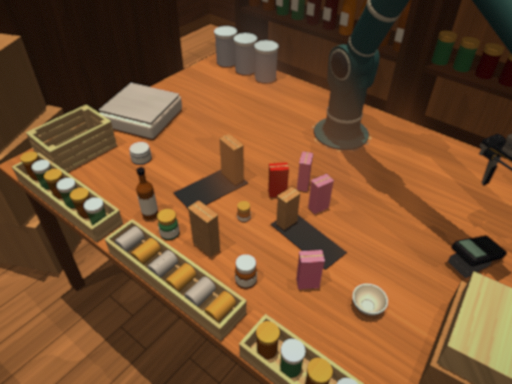

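View pics/t0.png

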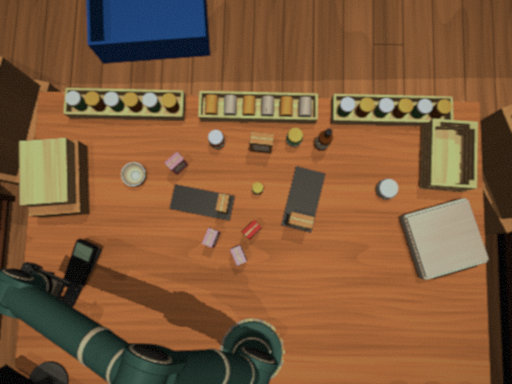

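The scene view shows the tall carton at (232,160) on its slate and the spare at (204,228) on the bare counter. The brown short carton is at (288,208) on the second slate. Possible mix-ups for the short carton are the red box (278,180) and the pink boxes (305,172), (320,194) and (311,270). I choose the brown one on the slate. For the tall one I choose (232,160) on its slate, not the spare. Next I fit the poses and check a close crop.

```bash
python3 - <<'E'
from h import *
p=np.load('/tmp/top_p.npy'); d=np.load('/tmp/top_d.npy'); 
a=cv2.resize(p[150:280,150:340],None,fx=4,fy=4,interpolation=cv2.INTER_CUBIC)
s=np.load('/tmp/scene_p.npy'); cv2.imwrite('pics/crop_t.png',a[:,:,::-1])
b=cv2.resize(s[120:280,160:360],None,fx=4,fy=3.75,interpolation=cv2.INTER_CUBIC); cv2.imwrite('pics/crop_s.png',b[:,:,::-1])
for cam,dd,pp in [('top',d,p),('scene',np.load('/tmp/scene_d.npy'),s)]:
    P=cloud(cam,dd); z=P[...,2]
    print(cam,'table z',np.median(z[(P[...,0]>.4)&(P[...,0]<.7)&(abs(P[...,1])<.4)]))
    hsv=cv2.cvtColor(pp,cv2.COLOR_RGB2HSV)
    dark=(pp.max(-1)<75)&(pp.max(-1).astype(int)-pp.min(-1)<25)&(z<.03)&(z>-.01)&(P[...,0]>.35)&(P[...,0]<.75)&(abs(P[...,1])<.35)
    n,l,st,c=cv2.connectedComponentsWithStats(dark.astype(np.uint8))
    for k in range(1,n):
        if st[k,4]>150:
            q=P[l==k][:,:2]; r=cv2.minAreaRect((q*1000).astype(np.float32)); print('board',r,st[k]); print(np.round(cv2.boxPoints(r)), 'z',np.median(P[l==k][:,2]))
    hi=(z>.10)&(z<.17)&(P[...,0]>.35)&(P[...,0]<.82)&(abs(P[...,1])<.35)
    n,l,st,c=cv2.connectedComponentsWithStats(hi.astype(np.uint8))
    for k in range(1,n):
        if st[k,4]>25:
            Q=P[l==k]; zt=np.percentile(Q[:,2],90); q=Q[Q[:,2]>zt-.008][:,:2]; r=cv2.minAreaRect((q*1000).astype(np.float32)); print('top',np.round(zt,3),r,q.mean(0).round(3),pp[l==k].mean(0).round(),len(q))
    for n in ['carton_tall','board_tall','carton_short','board_short','carton_tall_top_left','carton_tall_top_right','carton_tall_foot_left','carton_tall_foot_right','carton_short_top_left','carton_short_top_right','carton_short_foot_left','carton_short_foot_right']:
        print(n,[(np.round(r['at'],3),round(r['score'],2)) for r in tip_of(cam,n)][:4])
E
```

```text
top table z 0.0005337970761929434
board ((624.3221435546875, -191.60516357421875), (105.05789184570312, 77.27080535888672), 75.86511993408203) [295 168  28  23 252]
[[ 574. -233.]
 [ 649. -252.]
 [ 675. -150.]
 [ 600. -131.]] z 0.005278341946479914
board ((533.338623046875, 201.377685546875), (221.1242218017578, 86.63978576660156), 80.10334777832031) [ 171  186   62   33 1061]
[[472. 100.]
 [557.  85.]
 [595. 303.]
 [510. 318.]] z 0.004757514646460459
top 0.143 ((762.4443359375, -238.6450653076172), (25.514244079589844, 24.309810638427734), 48.99152755737305) [ 0.76  -0.239] [82. 44. 19.] 28
top 0.153 ((746.757080078125, -16.949756622314453), (78.97801971435547, 40.756065368652344), 86.15364074707031) [ 0.747 -0.018] [156. 118.  73.] 221
top 0.124 ((666.8406982421875, 289.5992736816406), (37.09991455078125, 58.02322769165039), 44.71902084350586) [0.667 0.289] [167. 127. 125.] 133
top 0.13 ((522.5155029296875, 114.00772094726562), (35.93223190307617, 60.24210739135742), 79.72547149658203) [0.522 0.114] [166. 129.  81.] 148
top 0.159 ((466.39422607421875, -158.29258728027344), (79.6371
[... 4268 characters left out ...]
top_left [(array([0.496, 0.14 , 0.129]), 0.96), (array([0.658, 0.326, 0.121]), 0.89), (array([0.383, 0.183, 0.122]), 0.77), (array([0.307, 0.058, 0.122]), 0.77)]
carton_short_top_right [(array([0.465, 0.005, 0.116]), 0.8), (array([0.37 , 0.079, 0.12 ]), 0.76), (array([0.7  , 0.287, 0.119]), 0.6), (array([0.432, 0.16 , 0.116]), 0.57)]
carton_short_foot_left [(array([0.306, 0.056, 0.   ]), 0.91), (array([ 0.377,  0.182, -0.001]), 0.86), (array([ 0.42 ,  0.05 , -0.001]), 0.79), (array([ 0.66 ,  0.327, -0.002]), 0.66)]
carton_short_foot_right [(array([ 0.467,  0.003, -0.002]), 0.97), (array([0.364, 0.086, 0.003]), 0.91), (array([0.699, 0.281, 0.002]), 0.91), (array([0.556, 0.128, 0.006]), 0.85)]
```

View pics/crop_t.png

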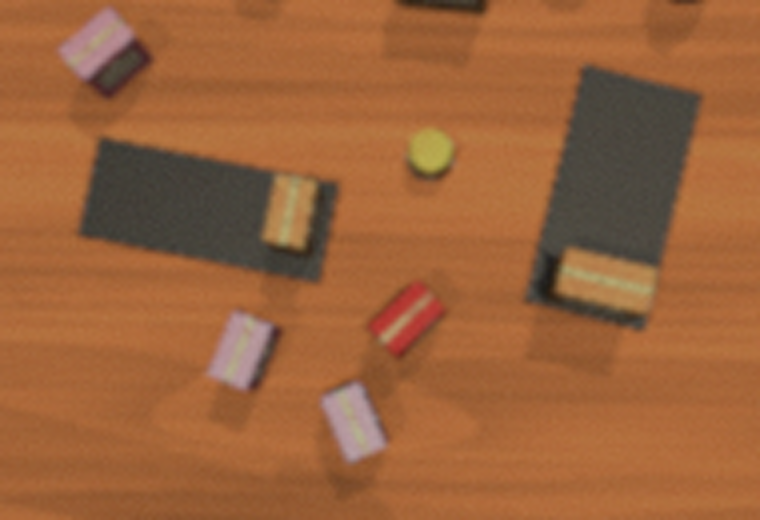

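View pics/crop_s.png

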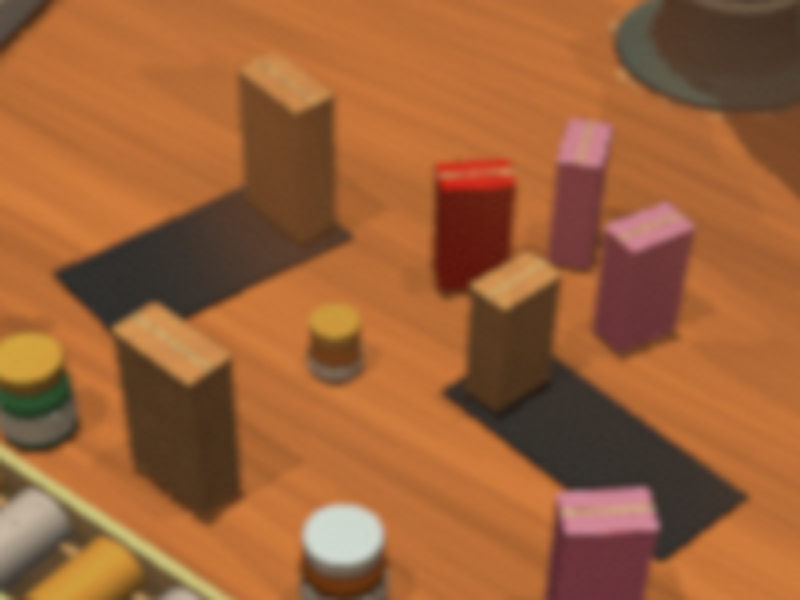

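The crops confirm both choices. The tall carton is at about (0.467,-0.157) on the right board, yaw about -11.5°. The short one is at about (0.523,0.115) on the left board, facing about 80°. I close the fingers and push the tall one first.

```bash
cat >> h.py <<'E'
def R(ang,s=1):
    x=s*np.array([np.cos(ang),np.sin(ang),0]); y=np.array([0,0,-1.]); return np.stack([x,y,np.cross(x,y)],-1)
def approach(c,ang,half,zt,gap=.03):
    u=np.array([np.cos(ang),np.sin(ang)]); s0=half+.010+gap
    a=np.r_[np.array(c)-s0*u,zt]; up=a+[0,0,.30-zt]
    q0=np.array(env.sense()['joint_positions']); best=None
    for s in (1,-1):
        q=solver.inverse_kinematics(up,R(ang,s)); q2=solver.inverse_kinematics(a,R(ang,s)); print(s,None if q is None else np.round(q,2),None if q2 is None else np.round(q2,2))
        if q is not None and q2 is not None:
            k=np.abs(np.array(q)-q0).max()
            if best is None or k<best[0]: best=(k,s)
    r=R(ang,best[1]); env.reach(up,r); env.movel(a,r,rate=.15); return a,u,r
E
python3 - <<'E'
from h import *
print(np.round(env.sense()['tcp_rot'],2))
effector.grasp()
p=env.sense()['ee_pos']; env.movel([p[0],p[1],.32])
a,u,r=approach([.467,-.157],np.radians(-11.5),.020,.130)
s=env.sense(); print(s['t'],s['ee_pos'],s['gripper_width'],s['wrist_force'])
shot('scene','s1.png');shot('top','t1.png')
E
```

```text
[[ 0.92  0.    0.38]
 [-0.38  0.    0.92]
 [ 0.   -1.    0.  ]]
1 [-0.71 -0.08  0.96  2.04  0.07  1.15  1.59] [-0.44  0.28  0.81  2.23 -0.3   0.74  1.95]
-1 [-0.69 -0.07  0.94  2.04  0.06  1.15 -1.55] [-0.62  0.35  1.05  2.23 -0.44  0.78 -1.04]
8.275 [ 0.40871076 -0.14523453  0.13053492] 0.0006156111241390365 [-0.17293777  0.70526043 -0.40171893]
```

View pics/s1.png

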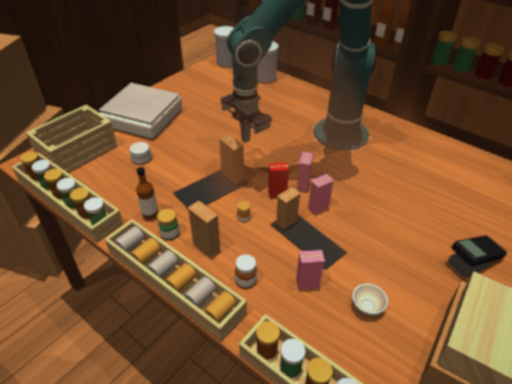

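The gripper is behind the tall carton with its tips at (247,137), and the other goods look untouched. Now I push.

```bash
python3 - <<'E'
from h import *
ang=np.radians(-11.5); u=np.array([np.cos(ang),np.sin(ang),0]); a=np.array([.4087,-.1452,.130])
for d in (.026,.036,.046,.056,.064,.072):
    env.movel(a+u*d,rate=.05); s=env.sense(); print(d,round(s['t'],2),np.round(s['wrist_force'],2))
env.pause(.3)
shot('scene','s2.png')
print([(np.round(r['at'],3),round(r['score'],2)) for r in tip_of('scene','carton_tall')])
E
```

```text
0.026 9.06 [-0.22 -0.24 -0.43]
0.036 9.41 [ 0.15 -0.44  0.03]
0.046 9.76 [-0.09  0.09 -0.95]
0.056 10.11 [ 0.31 -0.74  1.06]
0.064 10.42 [-0.73  0.4   0.84]
0.072 10.72 [ 0.04  0.07 -0.02]
[(array([ 0.492, -0.164,  0.026]), 0.56)]
```

View pics/s2.png

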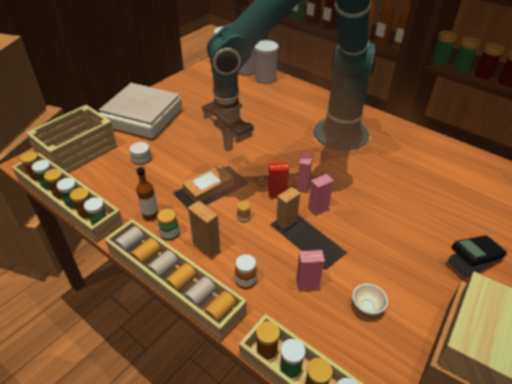

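The tall carton lies on its board, label up at (207,182). I move on to the short one.

```bash
python3 - <<'E'
from h import *
p=env.sense()['ee_pos']; env.movel([p[0],p[1],.30],rate=.2)
a,u,r=approach([.523,.115],np.radians(80.3),.018,.104)
s=env.sense(); print(s['t'],a,s['ee_pos'],s['wrist_force'])
shot('scene','s3.png');p,d=shot('top','t3.png')
cv2.imwrite('pics/t3c.png',cv2.resize(p[110:290,130:370],None,fx=3,fy=3)[:,:,::-1])
E
```

```text
1 [ 0.82  0.46 -1.3   1.77  0.47  1.27  2.38] [-0.94  0.58  1.    2.06 -0.66  0.86 -2.87]
-1 [-0.78  0.16  0.69  1.86 -0.11  1.16 -0.22] [-0.61  0.43  0.53  2.04 -0.31  0.75 -0.05]
14.6167 [0.51322762 0.0578292  0.104     ] [0.51384183 0.05785228 0.10471642] [-0.16312141  0.3498474   0.07436705]
```

View pics/s3.png

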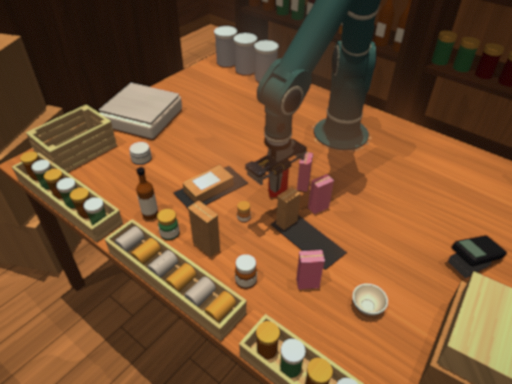

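View pics/t3c.png

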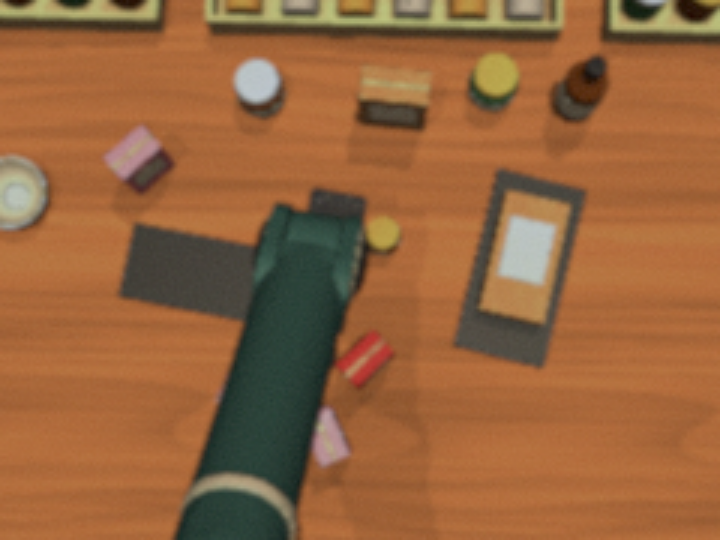

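The tall carton is inside its board on all sides in the top view, at about (525,255) in the crop. The fingers are behind the short carton.

```bash
python3 - <<'E'
from h import *
ang=np.radians(80.3); u=np.array([np.cos(ang),np.sin(ang),0]); a=np.array([.5132,.0578,.104])
for d in (.026,.036,.046,.056,.066):
    env.movel(a+u*d,rate=.05); s=env.sense(); print(d,round(s['t'],2),np.round(s['wrist_force'],2))
env.pause(.3)
p=env.sense()['ee_pos']; env.movel(np.array(p)-u*.03+[0,0,.04],rate=.15); p=env.sense()['ee_pos']; env.movel([p[0],p[1],.32],rate=.2)
env.goto_joints([-1.222,.468,-.012,1.603,.006,1.071,-.056])
print(env.sense()['t'])
shot('scene','s4.png');p,d=shot('top','t4.png')
cv2.imwrite('pics/t4c.png',cv2.resize(p[110:290,130:370],None,fx=3,fy=3)[:,:,::-1])
P=cloud('top',d); z=P[...,2]
for lo,x0,x1,y0,y1 in ((.03,.45,.68,-.26,-.1),(.025,.46,.62,.08,.33)):
    m=(z>lo)&(P[...,0]>x0)&(P[...,0]<x1)&(P[...,1]>y0)&(P[...,1]<y1)
    n,l,st,_=cv2.connectedComponentsWithStats(m.astype(np.uint8)); k=1+st[1:,4].argmax(); Q=P[l==k]
    r=cv2.minAreaRect((Q[:,:2]*1000).astype(np.float32)); print(np.round(cv2.boxPoints(r)),r[2],np.percentile(Q[:,2],[5,50,95]).round(4))
    dk=(p.max(-1)<75)&(p.max(-1).astype(int)-p.min(-1)<25)&(abs(z-.006)<.02)&(P[...,0]>x0-.05)&(P[...,0]<x1+.02)&(P[...,1]>y0-.02)&(P[...,1]<y1)
    rb=cv2.minAreaRect((P[dk][:,:2]*1000).astype(np.float32)); print('board',rb,np.round(cv2.boxPoints(rb)))
for n in ['carton_spare','jar_mid']:
    print(n,[(np.round(r['at'],3),round(r['score'],2)) for r in search_frame('top',n)][:3])
E
```

```text
0.026 15.38 [ 0.88 -0.89 -0.04]
0.036 15.73 [ 0.33  0.35 -1.03]
0.046 16.08 [0.08 0.6  0.69]
0.056 16.43 [ 0.08 -0.23  0.32]
0.066 16.78 [ 0.09 -0.31  0.  ]
20.7
[[ 482. -203.]
 [ 630. -234.]
 [ 647. -156.]
 [ 499. -125.]] 78.02424621582031 [0.0384 0.0454 0.0515]
board ((563.0667724609375, -177.405029296875), (104.28600311279297, 203.6676025390625), 76.61959075927734) [[ 452. -205.]
 [ 650. -252.]
 [ 674. -150.]
 [ 476. -103.]]
[[497. 140.]
 [557. 130.]
 [576. 249.]
 [516. 260.]] 80.52225494384766 [0.0333 0.0409 0.0468]
board ((533.6058349609375, 201.11805725097656), (219.43930053710938, 87.7381820678711), 80.09300994873047) [[472. 101.]
 [558.  85.]
 [596. 302.]
 [509. 317.]]
carton_spare [(array([ 0.734, -0.018,  0.152]), 0.89)]
jar_mid [(array([ 0.582, -0.001,  0.052]), 0.64)]
```

View pics/s4.png

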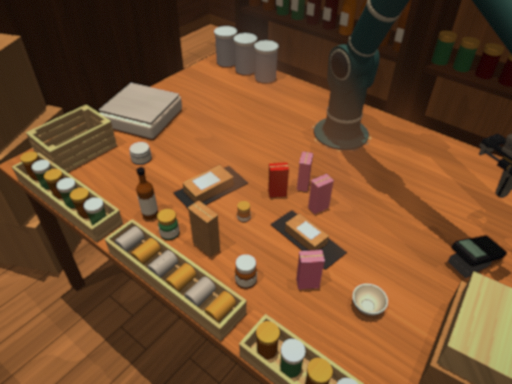

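View pics/t4c.png

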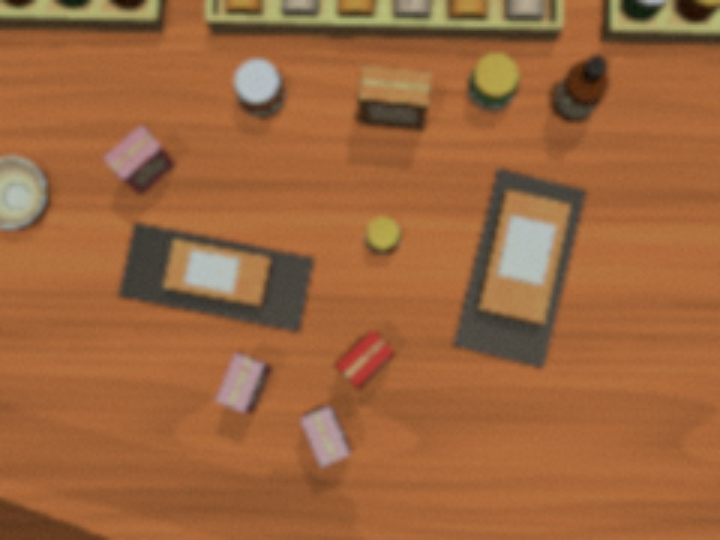

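Both cartons lie label up inside their boards: short at crop (215,272), tall at (525,255). The other goods are where they were, with jar_mid still at top-view pixel (257,188). I hand the job in.

```bash
python3 -c "
from h import *
print(workorder.finish_job())"
```

```text
the job is handed in; nothing more can be done
None
```

I pushed the tall carton and then the short one over with the shut fingertips near the top of their backs. I then returned the arm to its start pose and handed the job in at about 21 s of the 45 s limit.

**Last checks:** both cartons lie flat with the white label up. In the top view their corners are inside their board outlines by about 10 mm or more, as fitted from the camera depth.

**Other goods:** the spare carton, the small amber jar (jar_mid) and the other goods looked unmoved in both views. The network put jar_mid up to about 8 mm from its first reading and the spare about 5 mm. The jar's pixel position was unchanged, so I take the jar's difference as detection noise; I checked the spare only by eye.

**Imprecise fits:** the tall board's fitted angle varied between about -13° and -16°. My colour threshold drew both boards roughly 10 mm too small, so the real margins should be larger than measured. No check failed.

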